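# Refill the shrimp feeder and send it to the first tank

## Robot

A 7-joint arm with a two-finger parallel gripper is mounted at the origin on the work surface. World frame = base frame: x ahead of the robot, y to its left, z up, the work surface at z = 0. Lengths are in m, angles in degrees, forces in N, time in s.
With the tool pointing down it reaches from about 0.425 to 0.8 m from the base axis. Payload 8.3 kg.
Tool frame: the origin (TCP) lies midway between the tips of the shut fingers; the grasp point (between the pads) lies 19 mm behind it; z points along the fingers, y is the line along which they close (so a half turn about z gives the same grasp; the last joint's range is limited). The gripper opens to 85 mm and grips with 20 to 120 N. Pads are 22 mm wide; open, the fingers measure 114 mm over their backs; the gripper's body (76 mm by 85 mm) begins 54 mm behind the grasp point. The pads swing forward as they close: fully open they stand 13 mm farther back than shut.
Start: joints at [-80.667, 21.967, 0.94, 78.501, -0.361, 79.538, -2.664], TCP at [0.14, 0.609, 0.231] pointing down, gripper open.
Joint ranges: [-169.22, 169.22], [-14.56, 117.87], [-87.37, 89.26], [10.42, 133.3], [-82.24, 262.24], [0.94, 117.77], [-172.7, 172.7]. Speed limits (degrees/s): [136.94, 136.94, 172.46, 172.46, 180, 180, 180].

## Interface

Orientations are given as [roll, pitch, yaw] about the fixed x, y, z axes, in that order (R = Rz(yaw) Ry(pitch) Rx(roll)).
In Python, from plant import robot gives the robot as it stands. The module is installed in compiled form; this text tells all that it offers.
- The arm moves only by the tool step_arm, never from a script. Its argument "motion" is text: rows parted by semicolons, each of 5 numbers parted by spaces: the shift along the world's x, y, z in mm, then the turn about the world's z in degrees, then the finger opening in mm, from 0 to 85.4. In form: tx ty tz twist gripper; .... A call has 1 to 8 rows; each row is the pose to reach, as a shift and turn from the pose commanded when the call began; what a row does not reach only later rows make up. A row lasts 1/10 s, in which the tool goes at most 50 mm and 8.59 degrees, less where a joint would pass 70% of its speed; a pose out of reach is approached as far as the arm can. A call with a gripper value outside its range is refused whole. The fingers move at their own pace and stop on an object; "newtons" is the grip in N (left out, the last holds). Time passes only in rows, so rows that repeat a pose let the fingers close. It gives the time, the measured TCP pose, the force, the opening and the grip force at its end, in the units of the state.
- robot.state(): the state, without advancing time (a new reading comes with each control period).
- robot.capture(name): name is "side" or "top" or "wrist"; returns (picture, depth): 400x640x3 uint8, red, green, blue; 400x640 float32, m along the optical axis (not along the pixel's ray), 0 where there is no reading.
- robot.camera_model(name): a dict with "fx", "fy", "cx", "cy" (pixels), "dist_coeffs" ([k1, k2, p1, p2, k3] as OpenCV has them; the pictures are not rectified), "camera_from_world" (4x4, takes a point from world to camera coordinates). Camera axes: x right, y down, z forward; pixel columns grow to the right and rows downward; lengths in m; the calibration is good to about 2 mm. A picture is of the moment at which its call begins: read the wrist's pose just before it. camera_model takes no time and is no camera call; for the wrist camera it gives the pose at the moment of the call.
- robot.close_job(): hands the job in; it is judged then, once.
Trained networks look in the newest picture that a camera, given by its name, has taken for a name from the list of things; names that differ only in an ending like _2 or _b are one class to them, and where a whole thing is asked for, a point or a joint stands for the part that bears it (a point fixed in the world has none). Each returns a list of dicts, best first, with "conf" (0 to 1); they miss things now and then, are a little off and sometimes report something else, mostly with a low value. They report only what shows in the picture. A call takes as long as a camera call.
- robot.regions_of(camera, query): "pixels" (400x640 bool, what is visible of it).
- robot.landmark_of(camera, query): "at" ([x, y, z] in m, in world coordinates, good to about 4 mm: a listed point, or the origin of a listed thing).
The state is a dict: "time": time; "joint_positions": joint angles; "joint_velocities": joint speeds; "tau": joint torques, N m; "eef_pos": TCP position; "tool_rot": TCP orientation; "wrist_force": force on the tool from outside, world axes, zero at the start; "ft_torque": the same for the moment, N m; "gripper_width": finger opening in m; "finger_force": force on a finger pad.
Only numpy, scipy, OpenCV 4.12 (cv2) and the standard library are available. Lean on these libraries where they do the work, as an engineer would, in place of code of your own. Each camera call takes 0.05 s, during which the arm holds its last target. There are 200 camera calls.

## Task

Refill the shrimp feeder: press its black release button so that the tray pops out, take the thin worn brick out of it and put that in the clear glass cup, and set every fresh mineral brick in the tray. Push the tray home until it clicks and stays shut, and only then slide the whole feeder along its rail to the next station, the first tank, so that it sits in the detent there. Leave the cup standing and the other things on the shelf where they are.

Things in the scene. Friction and masses are not known exactly. Their poses are not given: they have to be found in the camera images.
- rig: fixed aluminium rail plinth 46 mm high; origin at table level below the feeder housing's front at the middle station, x away from the robot, y along the rail. Plinth x -10 to 110, y -250 to 250 mm; an apron of the same height reaches to x = -85 for y = -245 to -15, 8 mm below the popped-out tray. Two clear nano tanks and their tubes begin at x = 116 and rise to 170 mm
- carriage (a joint): slide of the white feeder housing (95 x 220 mm, roof 106 mm above table) along rig +y, m: 0 at the loading station (start), 0.13 at the first tank (next station), 0.26 at the second. A sprung ball holds it at each (about 6 N to leave; snaps in over the last 5 mm); between them it slides with about 1 N and stays where left
- carriage_end (a point): centre of the flat end face of the feeder housing that looks along rig -y (away from the next station), 77 mm above the table; the face is 95 mm long along rig x and 56 mm high. Push here along rig +y. Its axes are those of the rig
- release_top (a point): centre of the top of the round black release button (30 mm across) on the feeder's roof, about 122 mm above the table; it rises 16 mm out of the roof and is pressed straight down
- release (a joint): release button, 0 up, 0.009 m fully down; 2 N starts it, 6 N holds it fully down; the tray is let go at about 3 to 6 mm. It springs back
- tray (a joint): tray slide (m): 0 shut and latched, 0.07 popped right out towards rig -x, driven by a spring (2 to 4 N). Pushing it home takes up to about 8 N near the end; it latches at 0 and can be pushed 3 mm past (-0.003), so push to that stop, then let go: latched, it stays at about 0, otherwise it comes out again
- tray_front (a point): centre of the outer face of the tray's front panel (206 wide x 44 mm high, its top edge 22 mm above this point), which looks along rig -x. Push here along rig +x. Its axes are those of the rig
- tray_floor (a point): centre of the top of the tray's floor, 60 mm above table; moves with the tray, axes as rig. Trough 51 (x) x 190 (y) mm inside; walls 10 mm high at back and ends, front panel 38 mm above the floor, housing roof 40 mm above it. Popped out, it is all open from above, 14 mm in front of the housing. Four bricks fit side by side, 34 mm along x, 42 mm apart in y
- brick1: fresh mineral brick, pale buff rounded block 34 (its x) x 20 (its y) x 26 mm high, about 28 g; origin at the centre of its underside, z up. Two to four of brick1..brick4 are present; an absent one reads None
- brick2: fresh mineral brick, pale buff rounded block 34 (its x) x 20 (its y) x 26 mm high, about 28 g; origin at the centre of its underside, z up. Two to four of brick1..brick4 are present; an absent one reads None
- brick3: fresh mineral brick, pale buff rounded block 34 (its x) x 20 (its y) x 26 mm high, about 28 g; origin at the centre of its underside, z up. Two to four of brick1..brick4 are present; an absent one reads None
- brick4: fresh mineral brick, pale buff rounded block 34 (its x) x 20 (its y) x 26 mm high, about 28 g; origin at the centre of its underside, z up. Two to four of brick1..brick4 are present; an absent one reads None
- stub: thin worn mineral brick, 34 (its x) x 20 (its y) x 14 mm high, about 15 g, in the tray at the start; origin at the centre of its underside, z up
- cup: clear glass cup, round, 90 mm across the rim and 55 mm high, walls 3 mm; origin at the centre of its underside, z up
- scoop: white plastic scoop, about 150 mm long, 22 mm high, bystander to be left alone
- shrimp_tube: terracotta shrimp tube standing on end, 34 mm across, 80 mm high, bystander to be left alone
- spring_clip: silver spring clip, 45 mm long, bystander to be left alone
- conditioner: bottle, 56 mm across, 130 mm high, bystander to be left alone
- food_jar: small jar, 60 mm across, 70 mm high, bystander to be left alone
- test_kit: cardboard test-kit box 100 x 70 x 45 mm, bystander to be left alone
- pebble_bowl: white ceramic bowl, 100 mm across, 40 mm high, bystander to be left alone

How it is judged:
By the outcome, as a careful person would: the job done as asked, in the order asked, and still so for the second after the job is handed in, with the robot touching nothing.
Of brick1, brick2, brick3, brick4 only 2 to 4 are there at a start; the rules pass over those that are not, and their reading is None.
At some moment in a run one of brick1, brick2, brick3, brick4 may be knocked a few centimetres aside while the robot is not near it.
Once in a run the grip may slacken for a moment while it holds something.
It also fails if it takes over 210 s, if anything falls off the work surface, if the arm or the gripper's body presses on something with over 40 N, if the wrist force passes 120 N, or if a joint passes its speed limit or range.

## Working session

There is one attempt and no reset: what is moved stays moved. The work goes in short steps, Python scripts to look and compute and a tool call to move; the robot and the scene stay as the last step left them, time stands still between calls to the robot, and variables do not carry over. Pictures are saved under pics/ and viewed, at most 14 in all, crops included, and the job is handed in when it is done.

Besides the shell and the picture viewer there is one more tool, called after ">>>" as name(argument=value, ...) on one line, values as JSON. step_arm: Moves the arm, as the interface text tells. Its arguments: {"type":"object","properties":{"motion":{"type":"string"},"newtons":{"type":"number"}},"required":["motion"]}

```bash
mkdir -p pics; cat > h.py <<'E'
import numpy as np, cv2
from plant import robot
def snap(n,fn=None):
    m=robot.camera_model(n); p,d=robot.capture(n)
    if fn: cv2.imwrite('pics/'+fn,p[:,:,::-1])
    return m,p,d
def pts(m,d,mask):
    v,u=np.nonzero(mask&(d>0)); z=d[v,u].astype(float)
    K=np.array([[m['fx'],0,m['cx']],[0,m['fy'],m['cy']],[0,0,1.]])
    n=cv2.undistortPoints(np.c_[u,v].astype(float)[:,None],K,np.array(m['dist_coeffs'],float))[:,0]
    c=np.c_[n*z[:,None],z,np.ones(len(z))]
    return (np.linalg.inv(np.array(m['camera_from_world']))@c.T).T[:,:3]
E
python3 - <<'E'
from h import *
s=robot.state();print(s)
a=snap('top','top0.png');b=snap('side','side0.png')
for c in ('top','side'):
  for q in ['rig','carriage_end','release_top','tray_front','tray_floor','brick1','stub','cup','conditioner']:
    try: print(c,q,[(np.round(r['at'],4).tolist(),round(r['conf'],2)) for r in robot.landmark_of(c,q)])
    except Exception as e: print(q,e)
E
```

```text
{'time': 0.0, 'joint_positions': array([-80.66686029,  22.01611429,   0.93902495,  78.56056919,
        -0.36063335,  79.5381158 ,  -2.66384476]), 'joint_velocities': array([-0.01317193,  0.0547899 ,  0.03991586, -0.02245477, -0.09663156,
        0.11982575,  0.0038008 ]), 'tau': array([ 2.32070779e-04, -6.27599502e+01,  8.44654217e-01, -3.71816218e+01,
        1.66518171e-02,  1.43345806e-02,  3.30809598e-05]), 'eef_pos': array([0.13978933, 0.60865637, 0.23027545]), 'tool_rot': array([-1.79888081e+02,  2.69123424e-03,  1.67066282e+02]), 'wrist_force': array([-0.00802361,  0.13662324, -0.83343487]), 'ft_torque': array([ 0.0567451 , -0.00917746,  0.03309114]), 'finger_force': 0.0, 'gripper_width': 0.08538142999877447}
top rig [([0.6081, -0.0354, 0.0001], 0.57), ([0.4657, 0.1486, -0.0002], 0.3)]
top carriage_end [([0.6724, -0.2704, 0.0791], 0.56)]
top release_top [([0.6657, -0.16, 0.1235], 0.5)]
top tray_front [([0.6115, -0.1663, 0.0775], 0.83), ([0.2608, -0.4243, 0.0067], 0.3)]
top tray_floor [([0.4672, 0.1486, -0.0], 0.42)]
top brick1 [([0.4891, 0.0143, -0.002], 0.53), ([0.4621, 0.29
[... 243 characters left out ...]
081, -0.0355, -0.0022], 0.76)]
side carriage_end [([0.668, -0.2712, 0.0754], 0.95), ([0.5799, -0.5024, -0.001], 0.6)]
side release_top [([0.6635, -0.1612, 0.1212], 0.64), ([0.3779, 0.0364, 0.0014], 0.6)]
side tray_front [([0.6092, -0.1649, 0.0796], 0.54), ([0.6687, -0.2684, 0.075], 0.51), ([0.6114, 0.4713, 0.0011], 0.5)]
side tray_floor [([0.6476, -0.166, 0.0531], 0.7), ([0.6641, -0.271, 0.0782], 0.18)]
side brick1 [([0.4646, 0.1547, 0.0013], 0.69), ([0.4649, 0.3006, 0.0003], 0.56), ([0.4885, 0.0188, -0.0016], 0.43)]
side stub [([0.6093, 0.4724, -0.0024], 0.23)]
side cup [([0.5593, 0.3359, -0.0028], 0.9), ([0.6624, -0.1633, 0.1175], 0.18)]
side conditioner [([0.6107, 0.4731, -0.0012], 0.87)]
```

View pics/top0.png

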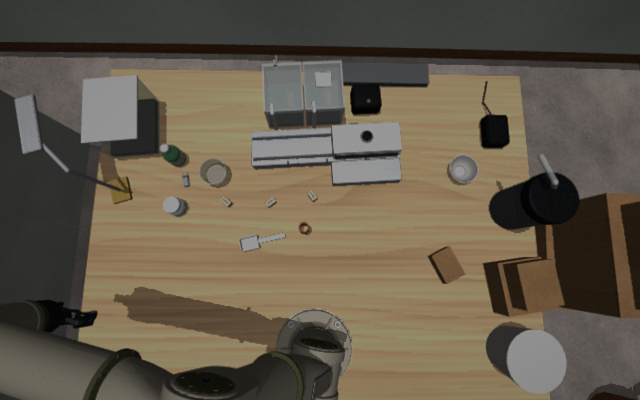

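View pics/side0.png

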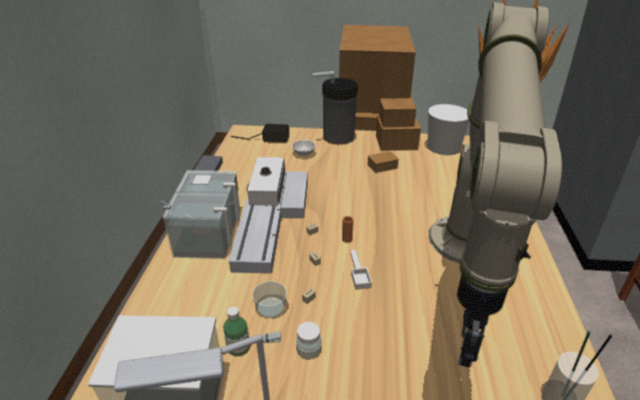

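>>> step_arm(motion="22 -33 9 2 85; 44 -66 17 4 85; 66 -98 26 6 85; 89 -131 34 8 85; 111 -164 43 10 85; 133 -197 51 12 85; 155 -230 60 14 85; 177 -262 69 16 85")

```text
time: 1.8
eef_pos: [0.3176, 0.3455, 0.3009]
tool_rot: [180.0, 0.0, -176.9]
wrist_force: [-0.1, -0.0, 1.0]
gripper_width: 0.085
finger_force: 0.0
```

>>> step_arm(motion="22 -33 9 0 85; 44 -66 17 0 85; 66 -98 26 0 85; 89 -131 34 0 85; 111 -164 43 0 85; 133 -197 51 0 85; 133 -197 51 0 85")

```text
time: 2.5
eef_pos: [0.4528, 0.1444, 0.3529]
tool_rot: [-180.0, 0.2, -177.5]
wrist_force: [0.1, 0.4, 0.5]
gripper_width: 0.0847
finger_force: 0.0
```

```bash
python3 - <<'E'
from h import *
s=robot.state();print(s['eef_pos'],s['tool_rot'],s['joint_positions'])
a=snap('wrist','w0.png')
for q in ['brick1','cup','spring_clip','shrimp_tube','scoop']:
    print(q,[(np.round(r['at'],4).tolist(),round(r['conf'],2)) for r in robot.landmark_of('wrist',q)])
for r in robot.regions_of('wrist','brick1'):
    P=pts(a[0],a[2],r['pixels']); 
    if len(P)<50: continue
    v,u=np.nonzero(r['pixels'])
    T=P[P[:,2]>P[:,2].max()-.006]
    c,(w,h),an=cv2.minAreaRect((T[:,:2]*1000).astype(np.float32))
    print(r['conf'],u.mean(),v.mean(),len(P),np.percentile(P[:,2],[2,50,98]),c,w,h,an)
E
```

```text
[0.45277432 0.14436746 0.3528671 ] [-179.9799049     0.1868776  -177.48152276] [-46.47546583   0.6063896   25.35075345  88.85983801  -0.18095664
  90.42146197  71.3905031 ]
brick1 [([0.4647, 0.297, 0.0017], 0.88), ([0.4889, 0.0107, 0.0017], 0.67), ([0.46, 0.1506, -0.0005], 0.57)]
cup [([0.5551, 0.3392, -0.0006], 0.87)]
spring_clip [([0.5426, 0.4437, 0.0005], 0.88)]
shrimp_tube [([0.3729, 0.0363, -0.0005], 0.61)]
scoop []
0.93 240.07738095238096 175.57142857142858 335 [0.00436652 0.02517288 0.02725515] (484.9830322265625, 12.399906158447266) 33.38315200805664 19.334047317504883 37.86177062988281
0.85 418.2591362126246 168.30897009966776 299 [0.003625   0.02553585 0.02774918] (460.99664306640625, 298.32135009765625) 31.921241760253906 19.476165771484375 52.47227478027344
0.78 326.4125874125874 164.86363636363637 284 [0.01145368 0.02575096 0.02776789] (461.1255798339844, 150.85362243652344) 19.351490020751953 32.69346237182617 38.434268951416016
0.33 110.3529411764706 303.1470588235294 339 [0.11047655 0.12160768 0.12321436] (662.6273803710938, -160.91726684570312) 25.106346130371094 27.356212615966797 45.7430534362793
```

View pics/w0.png

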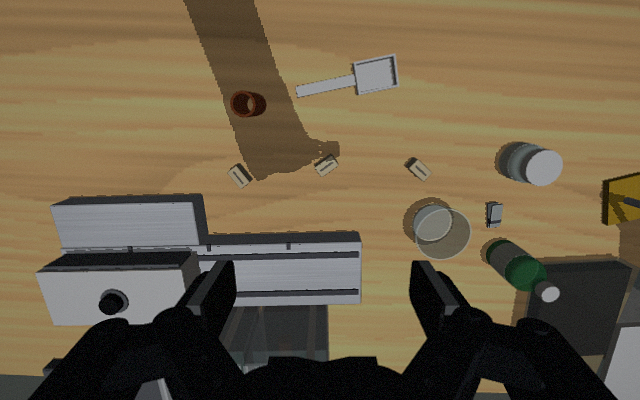

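>>> step_arm(motion="26 -38 -12 0 0; 52 -76 -30 0 0; 79 -114 -50 0 0; 105 -153 -75 0 0; 131 -191 -100 0 0; 157 -229 -120 0 0; 184 -267 -140 0 0; 210 -305 -160 0 0", newtons=40)

```text
time: 3.65
eef_pos: [0.6572, -0.1492, 0.1928]
tool_rot: [179.9, -0.0, -176.8]
wrist_force: [0.2, 1.1, 1.0]
gripper_width: 0.0002
finger_force: 0.0
```

>>> step_arm(motion="0 0 -10 0 0; 0 0 -20 0 0; 0 0 -30 0 0; 0 0 -30 0 0")

```text
time: 4.05
eef_pos: [0.6557, -0.1466, 0.1632]
tool_rot: [179.9, -0.1, -176.8]
wrist_force: [-0.0, -0.1, -0.1]
gripper_width: 0.0001
finger_force: 0.0
```

>>> step_arm(motion="7 -14 -15 0 0; 7 -14 -30 0 0; 7 -14 -40 0 0; 7 -14 -46 0 0; 7 -14 -50 0 0; 7 -14 -50 0 0")

```text
time: 4.65
eef_pos: [0.6629, -0.1623, 0.1144]
tool_rot: [179.9, -0.0, -176.9]
wrist_force: [-3.5, 2.6, 5.3]
gripper_width: 0.0001
finger_force: 2.7
```

```bash
python3 - <<'E'
from h import *
s=robot.state();print(s['eef_pos'],s['wrist_force'])
a=snap('side','s1.png')
cv2.imwrite('pics/s1c.png',cv2.resize(a[1][120:300,160:380,::-1],None,fx=3,fy=3))
E
```

```text
[ 0.66289838 -0.16230793  0.11440949] [-3.52402835  2.56493378  5.34382406]
```

View pics/s1c.png

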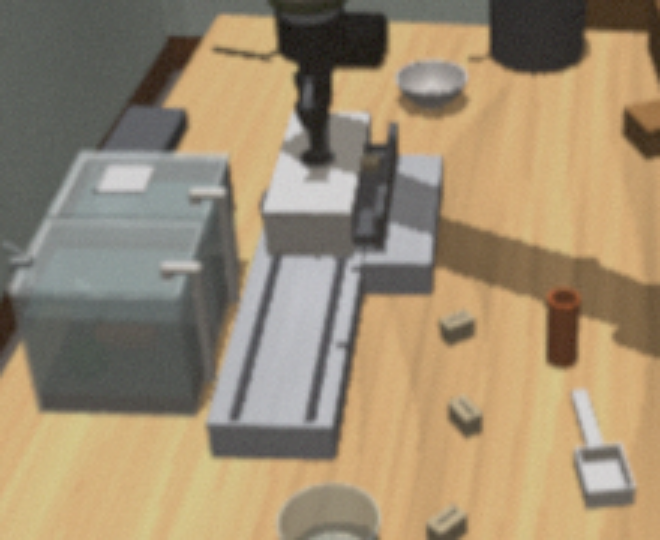

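>>> step_arm(motion="0 0 30 0 30; -10 0 70 0 30; -20 0 110 0 30; -30 0 150 0 30; -45 0 180 0 30; -60 0 200 0 30; -60 0 200 0 30")

```text
time: 5.4
eef_pos: [0.603, -0.1647, 0.319]
tool_rot: [-179.9, 0.4, -177.0]
wrist_force: [0.7, -1.2, -0.4]
gripper_width: 0.0301
finger_force: 0.0
```

```bash
cat > look.py <<'E'
from h import *
import sys
s=robot.state();print(s['eef_pos'],s['tool_rot'])
a=snap('wrist',sys.argv[1])
for q in ['tray_front','tray_floor','carriage_end','release_top','stub','rig']:
    print(q,[(np.round(r['at'],4).tolist(),round(r['conf'],2)) for r in robot.landmark_of('wrist',q)])
P=pts(a[0],a[2],np.ones((400,640),bool))
def rect(lo,hi,sel=None):
    M=(P[:,2]>lo)&(P[:,2]<hi)&(P[:,0]<.73)&(P[:,0]>.45)&(P[:,1]<.05)
    Q=P[M]; return cv2.minAreaRect((Q[:,:2]*1000).astype(np.float32)),len(Q)
print('roof',rect(.103,.109)); 
for q in ['stub','brick1']:
  for r in robot.regions_of('wrist',q):
    X=pts(a[0],a[2],r['pixels'])
    if len(X)<50: continue
    v,u=np.nonzero(r['pixels'])
    T=X[abs(X[:,2]-np.median(X[:,2]))<.003]
    print(q,round(r['conf'],2),u.mean(),v.mean(),len(X),np.percentile(X[:,2],[2,50,98]),cv2.minAreaRect((T[:,:2]*1000).astype(np.float32)))
np.save('P.npy',P)
E
python3 look.py w1.png
```

```text
[ 0.60296544 -0.16474055  0.31895865] [-179.90986943    0.39992417 -177.01476933]
tray_front [([0.5432, -0.1659, 0.075], 0.86), ([0.4855, 0.0118, 0.0003], 0.5)]
tray_floor [([0.5779, -0.168, 0.0599], 0.62), ([0.487, 0.0088, 0.0056], 0.62)]
carriage_end [([0.6632, -0.1598, 0.1212], 0.58), ([0.6681, -0.2705, 0.0771], 0.55)]
release_top [([0.6649, -0.16, 0.1204], 0.71)]
stub [([0.6697, -0.2694, 0.0744], 0.71), ([0.5813, -0.2231, 0.0606], 0.66), ([0.4598, 0.1512, 0.0025], 0.3)]
rig [([0.6074, -0.0321, -0.001], 0.59), ([0.576, -0.1682, 0.0605], 0.58)]
roof (((663.4651489257812, -131.49925231933594), (288.4226989746094, 117.68492126464844), 87.69829559326172), 11556)
stub 0.86 276.8807531380753 149.5460251046025 477 [0.06055271 0.07359688 0.07528496] ((580.37158203125, -224.92807006835938), (33.44389724731445, 19.374462127685547), 0.14380046725273132)
stub 0.41 412.7380549718991 225.70520507695724 58294 [0.01437228 0.06902912 0.15553517] ((670.6573486328125, -65.63491821289062), (342.65704345703125, 377.0199890136719), 14.938074111938477)
brick1 0.63 558.4015625 72.18125 639 [0.00244863 0.02491885 0.02796285] ((462.8168029785156, 149.21365356445312), (20.97882652282715, 34.38889694213867), 33.7574462890625)
brick1 0.6 455.44444444444446 84.77407407407408 537 [0.00484721 0.0255416  0.02760874] ((486.5203552246094, 11.044617652893066), (34.103248596191406, 20.147884368896484), 38.06221389770508)
```

View pics/w1.png

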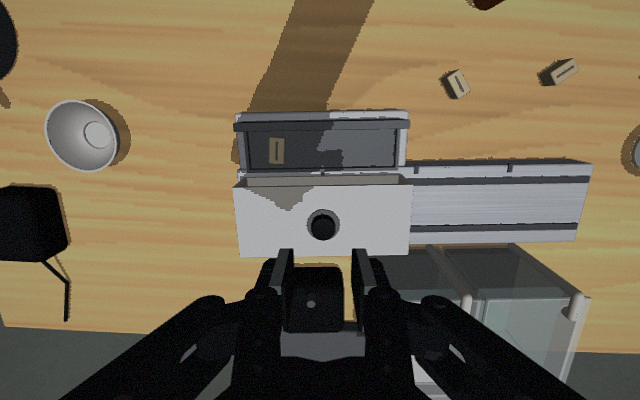

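```bash
python3 - <<'E'
import numpy as np,cv2
P=np.load('P.npy')
def fit(lo,hi,x0,x1,y0,y1):
    Q=P[(P[:,2]>lo)&(P[:,2]<hi)&(P[:,0]>x0)&(P[:,0]<x1)&(P[:,1]>y0)&(P[:,1]<y1)]*1000
    for side in (0,100):
        b=[]
        for y in np.arange(y0*1000+5,y1*1000-5,6):
            s=Q[abs(Q[:,1]-y)<3,0]
            if len(s)>3: b.append((np.percentile(s,side),y))
        b=np.array(b); 
        if len(b)<6: continue
        k=np.polyfit(b[:,1],b[:,0],1); r=b[:,0]-np.polyval(k,b[:,1]); m=abs(r)<3; k=np.polyfit(b[m,1],b[m,0],1)
        print(side,len(b),'yaw',-np.degrees(np.arctan(k[0])),'x at -165',np.polyval(k,-165))
    h=np.percentile(Q[:,1],[.5,99.5]);print('y ext',h,'z',np.median(Q[:,2]))
print('roof');fit(.103,.109,.6,.73,-.265,-.065)
print('panel');fit(.09,.101,.53,.56,-.265,-.065)
print('rail');fit(.043,.049,.59,.72,-.04,.2)
print('floor');fit(.057,.063,.55,.61,-.26,-.075)
E
```

```text
roof
0 32 yaw 4.020339433103434 x at -165 614.9069240092588
100 32 yaw 3.973941169019888 x at -165 709.3457579105619
y ext [-264.11210819  -65.94358633] z 105.86802945731277
panel
0 32 yaw 3.9421541461908745 x at -165 539.8521263976204
100 32 yaw 3.9333752737697782 x at -165 549.4190865759526
y ext [-263.77021532  -68.31755149] z 97.81955747713522
rail
0 39 yaw 1.1346061980553814 x at -165 596.2405291739789
100 39 yaw 3.6065128361234793 x at -165 722.6832665032
y ext [-35.55579825 198.82649183] z 46.0922375743319
floor
0 30 yaw 3.210166339122054 x at -165 553.6674570510689
100 30 yaw 3.9180981175479124 x at -165 601.1986952862816
y ext [-259.08626593  -76.03897191] z 59.88274516612102
```

>>> step_arm(motion="-8 -20 -40 0 34; -16 -40 -80 0 34; -22 -60 -120 0 34; -22 -60 -160 0 34; -22 -60 -190 0 34; -22 -60 -200 0 34", newtons=40)

```text
time: 6.45
eef_pos: [0.579, -0.2224, 0.1102]
tool_rot: [179.9, -0.3, -176.9]
wrist_force: [0.0, 1.9, -0.9]
gripper_width: 0.034
finger_force: 0.0
```

>>> step_arm(motion="0 0 0 0 34; 0 0 0 0 34")

```text
time: 6.65
eef_pos: [0.582, -0.2237, 0.1158]
tool_rot: [-179.9, 0.1, -176.9]
wrist_force: [0.1, 0.2, 0.6]
gripper_width: 0.0337
finger_force: 0.0
```

>>> step_arm(motion="-1 -1 -20 0 34; -1 -1 -40 0 34; -1 -1 -52 0 34; -1 -1 -52 0 34; -1 -1 -52 0 0; -1 -1 -52 0 0; -1 -1 -52 0 0; -1 -1 -52 0 0")

```text
time: 7.45
eef_pos: [0.581, -0.2247, 0.0636]
tool_rot: [-180.0, 0.1, -176.9]
wrist_force: [-1.3, 0.4, 6.5]
gripper_width: 0.0187
finger_force: 42.8
```

>>> step_arm(motion="0 0 20 0 0; 0 0 50 0 0; 0 0 90 0 0; 0 0 120 0 0; 0 0 120 0 0")

```text
time: 7.95
eef_pos: [0.5822, -0.2258, 0.1875]
tool_rot: [-179.8, 0.4, -177.0]
wrist_force: [1.1, 0.1, -0.3]
gripper_width: 0.0184
finger_force: 42.0
```

>>> step_arm(motion="-2 44 4 0 0; -4 88 6 0 0; -6 132 8 0 0; -8 176 10 0 0; -10 220 12 0 0; -12 264 12 0 0; -14 308 12 0 0; -16 352 12 0 0")

```text
time: 8.75
eef_pos: [0.5633, 0.1294, 0.1937]
tool_rot: [180.0, -0.0, -176.9]
wrist_force: [0.6, 0.1, -0.2]
gripper_width: 0.0182
finger_force: 42.0
```

>>> step_arm(motion="-2 44 0 0 0; -4 88 0 0 0; -6 132 0 0 0; -8 176 0 0 0; -9 212 0 0 0; -9 212 0 0 0; -9 212 0 0 0")

```text
time: 9.45
eef_pos: [0.5543, 0.3405, 0.193]
tool_rot: [-179.9, -0.1, -176.8]
wrist_force: [-0.5, -0.7, 1.2]
gripper_width: 0.0186
finger_force: 42.0
```

```bash
python3 - <<'E'
from h import *
s=robot.state();print(s['eef_pos'],s['tool_rot'],s['gripper_width'],s['finger_force'])
a=snap('wrist','w2.png');snap('side')
for c in('wrist','side'): print([(np.round(r['at'],4).tolist(),round(r['conf'],2)) for r in robot.landmark_of(c,'cup')])
E
```

```text
[0.55429796 0.34048403 0.19295445] [-1.79927220e+02 -7.95700196e-02 -1.76809741e+02] 0.018626040126912893 41.99643015861511
[([0.5563, 0.34, -0.0031], 0.71), ([0.5554, 0.3402, 0.1909], 0.64)]
[([0.5569, 0.3354, -0.0022], 0.56)]
```

View pics/w2.png

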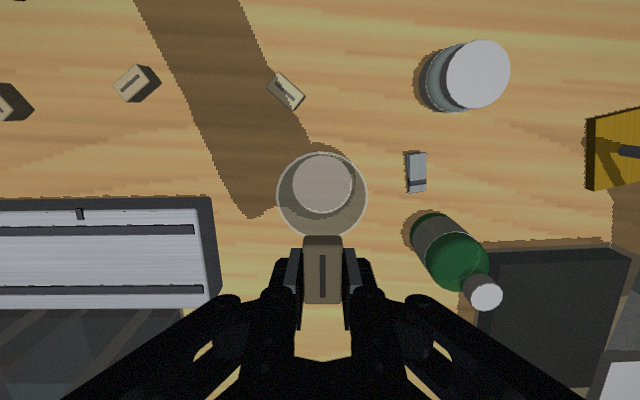

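>>> step_arm(motion="2 -2 -35 0 0; 2 -2 -70 0 0; 2 -2 -105 0 0; 2 -2 -135 0 0; 2 -2 -155 0 0; 2 -2 -165 0 0; 2 -2 -165 0 0; 2 -2 -165 0 0")

```text
time: 10.45
eef_pos: [0.558, 0.3375, 0.0305]
tool_rot: [180.0, 0.1, -177.0]
wrist_force: [0.7, 0.0, 0.6]
gripper_width: 0.0185
finger_force: 42.0
```

>>> step_arm(motion="0 0 -10 0 0; 0 0 -12 0 0; 0 0 -12 0 28; 0 0 -12 0 28; 0 0 -12 0 28; 0 0 20 0 28; 0 0 60 0 28; 0 0 100 0 28")

```text
time: 11.25
eef_pos: [0.5568, 0.3374, 0.1304]
tool_rot: [-180.0, -0.0, -176.9]
wrist_force: [0.1, 0.9, 0.8]
gripper_width: 0.0281
finger_force: 0.0
```

>>> step_arm(motion="0 0 40 0 40; -20 -15 80 0 40; -50 -38 95 0 40; -50 -38 95 0 40")

```text
time: 11.65
eef_pos: [0.5066, 0.2973, 0.2282]
tool_rot: [179.8, 0.2, -177.1]
wrist_force: [0.3, -0.1, 0.3]
gripper_width: 0.0401
finger_force: 0.0
```

```bash
cat > bricks.py <<'E'
from h import *
import sys
s=robot.state();print(s['eef_pos'],s['tool_rot'])
a=snap('wrist',sys.argv[1])
for q in sys.argv[2:] or ['brick1','stub']:
  for r in robot.regions_of('wrist',q):
    X=pts(a[0],a[2],r['pixels'])
    if len(X)<50: continue
    v,u=np.nonzero(r['pixels'])
    zt=np.percentile(X[:,2],80)
    T=X[abs(X[:,2]-zt)<.004]
    (c,(w,h),an)=cv2.minAreaRect((T[:,:2]*1000).astype(np.float32))
    print(q,round(r['conf'],2),'px',int(u.mean()),int(v.mean()),len(X),'z',np.round(np.percentile(X[:,2],[2,80]),4),np.round(c,1),round(w,1),round(h,1),'long axis',round(an if w>h else an-90,1))
E
python3 bricks.py w3.png
```

```text
[0.5066282  0.29728357 0.22817949] [ 179.80785468    0.1874581  -177.07793229]
brick1 0.93 px 78 146 964 z [0.0015 0.0261] [485.1  12.4] 33.3 20.5 long axis 38.1
brick1 0.86 px 195 131 768 z [-0.      0.0262] [461.2 150.4] 20.6 34.2 long axis -51.5
brick1 0.63 px 325 138 529 z [0.0236 0.0265] [461.7 299. ] 33.7 19.9 long axis 52.2
stub 0.77 px 351 215 456 z [0.0066 0.0183] [555.7 337.2] 32.7 20.1 long axis 3.8
```

>>> step_arm(motion="-10 0 -15 8 40; -20 1 -30 16 40; -30 2 -60 24 40; -40 2 -90 32 40; -45 2 -110 41 40; -45 2 -130 49 40; -45 2 -140 49 40; -45 2 -140 49 40")

```text
time: 12.6
eef_pos: [0.4614, 0.3011, 0.0821]
tool_rot: [180.0, -0.2, -128.2]
wrist_force: [0.2, 0.6, -0.0]
gripper_width: 0.0395
finger_force: 0.0
```

>>> step_arm(motion="0 0 0 0 40; 0 0 0 0 40")

```text
time: 12.8
eef_pos: [0.4629, 0.3021, 0.0851]
tool_rot: [-180.0, 0.1, -128.1]
wrist_force: [0.3, 0.1, 0.1]
gripper_width: 0.04
finger_force: 0.0
```

>>> step_arm(motion="-1 -3 -30 0 40; -1 -3 -60 0 40; -1 -3 -77 0 40; -1 -3 -77 0 40; -1 -3 -77 0 0; -1 -3 -77 0 0; -1 -3 -77 0 0; -1 -3 -77 0 0")

```text
time: 13.6
eef_pos: [0.4622, 0.2994, 0.0089]
tool_rot: [-180.0, 0.2, -128.0]
wrist_force: [-0.5, -1.0, 6.9]
gripper_width: 0.0192
finger_force: 41.8
```

>>> step_arm(motion="0 0 30 0 0; 5 -20 70 -8 0; 15 -50 110 -16 0; 27 -90 140 -24 0; 40 -130 150 -32 0; 52 -170 155 -40 0; 65 -210 155 -48 0; 77 -250 155 -48 0")

```text
time: 14.4
eef_pos: [0.5386, 0.0472, 0.1632]
tool_rot: [180.0, 0.1, -176.2]
wrist_force: [0.9, 0.5, 0.4]
gripper_width: 0.0192
finger_force: 45.9
```

>>> step_arm(motion="6 -44 0 0 0; 12 -88 0 0 0; 18 -132 0 0 0; 24 -176 0 0 0; 30 -220 0 0 0; 38 -260 0 0 0; 40 -264 -20 0 0; 40 -264 -40 0 0")

```text
time: 15.2
eef_pos: [0.5782, -0.2183, 0.1227]
tool_rot: [-179.9, 0.1, -176.2]
wrist_force: [-0.8, 1.1, -1.0]
gripper_width: 0.0188
finger_force: 45.9
```

>>> step_arm(motion="0 0 0 0 0; 0 0 0 0 0")

```text
time: 15.4
eef_pos: [0.5781, -0.215, 0.1226]
tool_rot: [180.0, -0.0, -175.9]
wrist_force: [1.0, -0.0, 0.4]
gripper_width: 0.0189
finger_force: 45.9
```

>>> step_arm(motion="0 -2 -20 0 0; 0 -2 -40 0 0; 0 -2 -50 0 0; 0 -2 -53 0 0; 0 -2 -53 0 0; 0 -2 -53 0 32; 0 -2 -53 0 32; 0 -2 -53 0 32")

```text
time: 16.2
eef_pos: [0.5785, -0.2175, 0.07]
tool_rot: [-180.0, 0.1, -175.9]
wrist_force: [-0.4, 0.5, -0.2]
gripper_width: 0.0319
finger_force: 0.0
```

>>> step_arm(motion="0 0 20 0 32; 0 0 60 0 32; -5 40 100 0 32; -18 84 120 0 32; -30 128 130 0 32; -42 172 130 0 32; -54 216 130 0 36; -54 216 130 0 40")

```text
time: 17.0
eef_pos: [0.523, 0.0068, 0.1994]
tool_rot: [179.8, -0.0, -175.3]
wrist_force: [-0.0, 0.1, -0.2]
gripper_width: 0.0401
finger_force: 0.0
```

```bash
python3 bricks.py w4.png brick1
```

```text
[0.52303315 0.0067661  0.19936881] [ 1.79786931e+02 -8.58363688e-03 -1.75317128e+02]
brick1 0.89 px 84 236 1311 z [0.0626 0.086 ] [ 577.  -217.1] 33.6 21.5 long axis 2.6
brick1 0.62 px 329 149 680 z [0.0003 0.0264] [485.5  11.7] 33.7 20.1 long axis 38.5
brick1 0.61 px 461 136 937 z [0.0036 0.0262] [461.9 149.7] 20.4 34.4 long axis -52.5
brick1 0.4 px 214 270 54253 z [0.0124 0.1021] [628.3 -53.3] 441.3 189.4 long axis 88.5
```

>>> step_arm(motion="-10 1 -20 8 40; -20 3 -50 16 40; -30 4 -80 25 40; -38 5 -105 34 40; -38 5 -125 34 40; -38 5 -125 34 40; -38 5 -125 34 40")

```text
time: 17.8
eef_pos: [0.4865, 0.002, 0.0748]
tool_rot: [-180.0, -0.0, -142.1]
wrist_force: [0.5, 0.5, 0.2]
gripper_width: 0.0401
finger_force: 0.0
```

>>> step_arm(motion="-1 10 0 0 40; -1 10 -30 0 40; -1 10 -55 0 40; -1 10 -67 0 40; -1 10 -67 0 40; -1 10 -67 0 0; -1 10 -67 0 0; -1 10 -67 0 0")

```text
time: 18.6
eef_pos: [0.4863, 0.0138, 0.0086]
tool_rot: [-179.9, 0.1, -141.9]
wrist_force: [-0.6, 1.1, 6.7]
gripper_width: 0.0194
finger_force: 40.3
```

>>> step_arm(motion="0 0 0 0 0; 0 0 40 0 0; 0 0 80 -8 0; 10 -10 115 -16 0; 30 -45 130 -25 0; 50 -90 130 -34 0; 70 -130 130 -34 0; 89 -162 130 -34 0")

```text
time: 19.4
eef_pos: [0.5748, -0.1509, 0.1383]
tool_rot: [-180.0, 0.1, -176.0]
wrist_force: [0.1, 0.6, 0.7]
gripper_width: 0.0192
finger_force: 39.5
```

>>> step_arm(motion="0 0 0 0 0; 0 0 0 0 0")

```text
time: 19.6
eef_pos: [0.574, -0.1495, 0.1373]
tool_rot: [-180.0, -0.0, -176.1]
wrist_force: [-0.2, 0.2, -0.7]
gripper_width: 0.0189
finger_force: 39.5
```

>>> step_arm(motion="1 -17 0 0 0; 1 -17 -30 0 0; 1 -17 -55 0 0; 1 -17 -65 0 0; 1 -17 -68 0 0; 1 -17 -68 0 32; 1 -17 -68 0 32; 1 -17 -68 0 32")

```text
time: 20.4
eef_pos: [0.5758, -0.1655, 0.0704]
tool_rot: [-180.0, 0.1, -175.9]
wrist_force: [0.6, -1.4, 0.2]
gripper_width: 0.0318
finger_force: 0.0
```

>>> step_arm(motion="0 0 20 0 32; 0 0 60 0 32; -10 40 100 0 32; -22 84 120 0 32; -34 128 130 0 32; -46 172 130 0 36; -58 216 130 0 40; -68 260 130 0 40")

```text
time: 21.2
eef_pos: [0.5065, 0.0964, 0.2003]
tool_rot: [179.9, 0.1, -175.9]
wrist_force: [-0.0, -0.4, -0.5]
gripper_width: 0.0404
finger_force: 0.0
```

>>> step_arm(motion="0 36 0 0 40; 0 36 0 0 40; 0 36 0 0 40")

```text
time: 21.5
eef_pos: [0.5071, 0.1314, 0.1997]
tool_rot: [180.0, 0.0, -175.8]
wrist_force: [-0.4, -0.6, 0.3]
gripper_width: 0.0399
finger_force: 0.0
```

```bash
python3 bricks.py w5.png brick1
```

```text
[0.50714589 0.13144346 0.19968702] [ 1.79999446e+02  4.34227715e-02 -1.75812753e+02]
brick1 0.97 px 378 151 777 z [-0.0002  0.0263] [468.8 188. ] 20.6 33.8 long axis -54.7
brick1 0.92 px 18 244 1198 z [0.0622 0.0857] [ 572.5 -163.6] 33.6 21.8 long axis 6.2
brick1 0.39 px 69 234 6652 z [0.0582 0.0892] [ 545.4 -122.9] 43.0 111.7 long axis -64.0
```

>>> step_arm(motion="-8 10 -20 -8 40; -16 22 -40 -16 40; -24 34 -60 -24 40; -30 44 -80 -32 40; -35 52 -100 -40 40; -38 57 -115 -48 40; -38 57 -125 -56 40; -38 57 -125 -59 40")

```text
time: 22.4
eef_pos: [0.4687, 0.1858, 0.073]
tool_rot: [-179.9, 0.0, 124.6]
wrist_force: [-0.2, -0.2, 0.1]
gripper_width: 0.0403
finger_force: 0.0
```

>>> step_arm(motion="0 0 0 0 40; 0 0 0 0 40")

```text
time: 22.6
eef_pos: [0.4697, 0.1867, 0.0746]
tool_rot: [180.0, 0.0, 125.1]
wrist_force: [0.5, 0.5, -0.4]
gripper_width: 0.0397
finger_force: 0.0
```

```bash
python3 bricks.py w6.png brick1
```

```text
[0.46972084 0.18665726 0.07459982] [1.79967430e+02 1.67455566e-02 1.25059817e+02]
brick1 0.88 px 323 221 1651 z [0.     0.0263] [468.7 188.2] 19.6 33.8 long axis -55.7
```

>>> step_arm(motion="-1 1 -30 0 40; -1 1 -55 0 40; -1 1 -66 0 40; -1 1 -66 0 40; -1 1 -66 0 0; -1 1 -66 0 0; -1 1 -66 0 0; -1 1 -66 0 0")

```text
time: 23.5
eef_pos: [0.4691, 0.189, 0.0094]
tool_rot: [179.9, -0.0, 125.1]
wrist_force: [0.7, -1.7, 7.1]
gripper_width: 0.0188
finger_force: 41.1
```

>>> step_arm(motion="0 0 40 0 0; 0 0 80 8 0; 10 -20 115 16 0; 25 -60 130 24 0; 40 -105 130 32 0; 55 -150 130 40 0; 70 -195 130 48 0; 85 -240 130 56 0")

```text
time: 24.3
eef_pos: [0.5484, -0.0362, 0.1388]
tool_rot: [180.0, 0.0, 179.0]
wrist_force: [1.9, 0.4, -0.5]
gripper_width: 0.019
finger_force: 40.1
```

>>> step_arm(motion="9 -30 0 3 0; 18 -66 0 3 0; 18 -66 0 3 0; 18 -66 0 3 0")

```text
time: 24.7
eef_pos: [0.5658, -0.102, 0.1384]
tool_rot: [-180.0, 0.0, -178.5]
wrist_force: [0.0, 1.2, -0.6]
gripper_width: 0.019
finger_force: 40.1
```

>>> step_arm(motion="6 -15 0 3 0; 6 -15 -30 3 0; 6 -15 -55 3 0; 6 -15 -65 3 0; 6 -15 -68 3 0; 6 -15 -68 3 0; 6 -15 -68 3 32; 6 -15 -68 3 32")

```text
time: 25.5
eef_pos: [0.5728, -0.1159, 0.0714]
tool_rot: [-180.0, 0.1, -175.4]
wrist_force: [-0.2, 0.0, 0.5]
gripper_width: 0.0317
finger_force: 0.0
```

>>> step_arm(motion="0 0 0 0 32; 0 0 30 0 32; 0 -10 70 0 32; 0 -25 110 0 32; 5 -40 150 0 32; 10 -50 190 0 20; 10 -50 220 0 0; 10 -50 220 0 0")

```text
time: 26.3
eef_pos: [0.5835, -0.1676, 0.2956]
tool_rot: [-179.8, 0.4, -175.5]
wrist_force: [0.2, 0.2, -0.7]
gripper_width: -0.0001
finger_force: 0.0
```

```bash
python3 bricks.py w7.png brick1; python3 -c "
from h import *
snap('top');print([(np.round(r['at'],4).tolist(),round(r['conf'],2)) for r in robot.landmark_of('top','brick1')]);print([(np.round(r['at'],4).tolist(),round(r['conf'],2)) for r in robot.landmark_of('wrist','tray_front')])"
```

```text
[ 0.58351971 -0.16764521  0.29561217] [-179.84625816    0.44814461 -175.47060894]
brick1 0.81 px 367 168 525 z [0.0709 0.0863] [ 572.5 -115.4] 34.0 19.8 long axis 4.7
brick1 0.65 px 282 165 565 z [0.0606 0.0863] [ 576.8 -217.5] 33.5 19.9 long axis 5.3
brick1 0.56 px 327 166 494 z [0.0692 0.0864] [ 572.7 -163.8] 33.8 18.8 long axis 5.2
[]
[([0.5419, -0.1684, 0.0737], 0.95)]
```

View pics/w7.png

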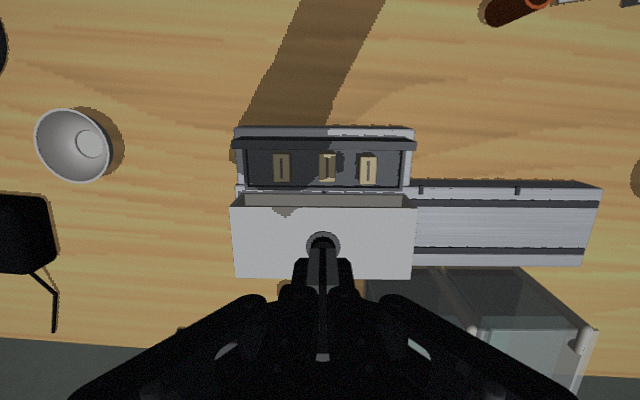

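>>> step_arm(motion="-35 -2 0 0 0; -70 -4 0 0 0; -80 -4 -40 0 0; -80 -4 -85 0 0; -80 -4 -130 0 0; -80 -4 -175 0 0; -80 -4 -215 0 0; -80 -4 -228 0 0")

```text
time: 27.35
eef_pos: [0.4985, -0.1685, 0.0576]
tool_rot: [179.9, -0.5, -175.4]
wrist_force: [0.2, -0.3, -0.4]
gripper_width: -0.0002
finger_force: 0.0
```

>>> step_arm(motion="0 0 0 0 0; 0 0 0 0 0")

```text
time: 27.55
eef_pos: [0.5028, -0.1703, 0.0636]
tool_rot: [-180.0, 0.1, -175.4]
wrist_force: [0.7, -0.2, 0.5]
gripper_width: 0.0
finger_force: 0.0
```

>>> step_arm(motion="12 1 2 0 0; 22 1 3 0 0; 31 2 3 0 0; 40 3 3 0 0; 49 3 3 0 0; 58 4 3 0 0; 67 5 3 0 0; 75 5 3 0 0")

```text
time: 28.35
eef_pos: [0.5775, -0.1648, 0.0651]
tool_rot: [-180.0, -0.0, -175.4]
wrist_force: [-5.6, -0.2, 4.2]
gripper_width: 0.0004
finger_force: 2.4
```

>>> step_arm(motion="6 0 0 0 0; 12 1 0 0 0; 17 1 0 0 0; 20 1 0 0 0; 23 2 0 0 0; 23 2 0 0 0; 23 2 0 0 0")

```text
time: 29.05
eef_pos: [0.6003, -0.1627, 0.065]
tool_rot: [-180.0, 0.0, -175.4]
wrist_force: [-1.2, -1.1, -0.2]
gripper_width: 0.0
finger_force: 0.8
```

>>> step_arm(motion="2 0 0 0 0; 4 0 0 0 0; 6 0 0 0 0; 6 0 0 0 0")

```text
time: 29.45
eef_pos: [0.6035, -0.1628, 0.065]
tool_rot: [179.9, -0.3, -175.4]
wrist_force: [-16.3, 1.1, 8.4]
gripper_width: 0.0001
finger_force: 7.5
```

>>> step_arm(motion="-6 0 0 0 0; -12 -1 0 0 0; -24 -2 0 0 0; -40 -3 0 0 0; -50 -3 40 0 0; -50 -3 80 0 0; -40 -3 130 0 0; -20 -3 180 0 0")

```text
time: 30.25
eef_pos: [0.5841, -0.1659, 0.2438]
tool_rot: [180.0, 0.2, -175.4]
wrist_force: [1.2, 0.5, 0.3]
gripper_width: -0.0006
finger_force: 0.0
```

>>> step_arm(motion="10 0 20 0 0; 10 0 20 0 0; 10 0 20 0 0")

```text
time: 30.55
eef_pos: [0.5946, -0.1657, 0.2608]
tool_rot: [-180.0, 0.1, -175.4]
wrist_force: [0.3, 0.6, -0.4]
gripper_width: -0.0
finger_force: 0.0
```

```bash
python3 look.py w8.png
```

```text
[ 0.59462538 -0.16566801  0.26082146] [-1.79985723e+02  7.56212849e-02 -1.75360486e+02]
tray_front [([0.6118, -0.1631, 0.076], 0.89)]
tray_floor []
carriage_end [([0.6704, -0.269, 0.0755], 0.95)]
release_top [([0.6647, -0.1627, 0.122], 0.64)]
stub []
rig [([0.6073, -0.0316, -0.0028], 0.81)]
roof (((663.6361083984375, -131.2744140625), (288.8974914550781, 117.79783630371094), 87.8299331665039), 13975)
brick1 0.55 321.47599080987936 235.59718552556004 17346 [0.06371998 0.10568884 0.10844062] ((662.580078125, -161.32925415039062), (96.27841186523438, 220.50576782226562), 3.959641218185425)
brick1 0.43 321.79543020349877 199.11602998928953 2789 [0.05811204 0.08957829 0.09897241] ((610.0020751953125, -165.06082153320312), (1.2414355278015137, 201.63131713867188), 4.034758567810059)
```

View pics/w8.png

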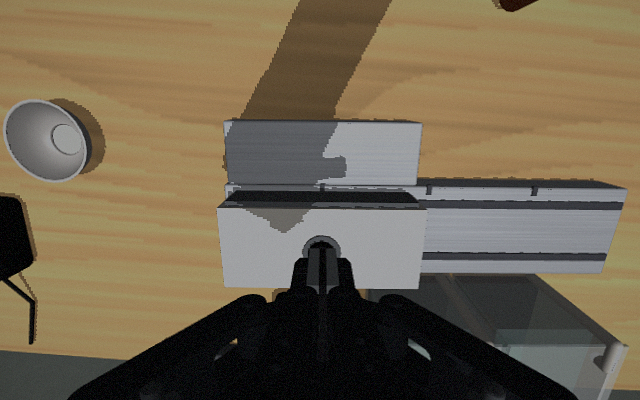

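>>> step_arm(motion="18 -38 0 0 0; 36 -76 0 0 0; 54 -114 0 0 0; 71 -155 0 0 0; 71 -155 -40 0 0; 71 -155 -80 0 0; 71 -155 -120 0 0; 71 -155 -150 0 0")

```text
time: 31.8
eef_pos: [0.6643, -0.3204, 0.1074]
tool_rot: [179.9, -0.1, -175.4]
wrist_force: [-0.4, 0.5, -0.6]
gripper_width: -0.0002
finger_force: 0.0
```

>>> step_arm(motion="0 0 -20 0 0; 0 0 -30 0 0; 0 0 -30 0 0")

```text
time: 32.1
eef_pos: [0.6645, -0.3204, 0.0791]
tool_rot: [179.9, -0.1, -175.4]
wrist_force: [-0.7, -0.1, -0.3]
gripper_width: -0.0002
finger_force: 0.0
```

>>> step_arm(motion="0 10 -7 0 0; -1 20 -13 0 0; -2 30 -13 0 0; -3 38 -13 0 0; -3 46 -13 0 0; -4 56 -13 0 0; -5 66 -13 0 0; -5 76 -13 0 0")

```text
time: 32.9
eef_pos: [0.6602, -0.2441, 0.0683]
tool_rot: [-180.0, 0.0, -175.4]
wrist_force: [-1.9, -2.2, 3.9]
gripper_width: -0.0001
finger_force: 2.1
```

>>> step_arm(motion="-1 10 0 0 0; -1 20 0 0 0; -2 30 0 0 0; -3 40 0 0 0; -3 50 0 0 0; -4 58 0 0 0; -4 65 0 0 0; -5 70 0 0 0")

```text
time: 33.7
eef_pos: [0.6552, -0.1738, 0.0682]
tool_rot: [180.0, 0.0, -175.4]
wrist_force: [0.1, -0.6, 5.8]
gripper_width: -0.0002
finger_force: 2.9
```

```bash
cat > car.py <<'E'
from h import *
s=robot.state();print(s['eef_pos'],s['wrist_force'])
for c in ('top','side'):
  m,p,d=snap(c,c+'car.png'); P=pts(m,d,np.ones((400,640),bool))
  Q=P[(P[:,2]>.1)&(P[:,2]<.112)&(P[:,0]>.6)&(P[:,0]<.72)&(P[:,1]<.15)&(P[:,1]>-.35)]*1000
  print(c,len(Q),cv2.minAreaRect(Q[:,:2].astype(np.float32)),np.percentile(Q[:,1],[.5,99.5]))
  for q in ('release_top','carriage_end','tray_front'):
    print(c,q,[(np.round(r['at'],4).tolist(),round(r['conf'],2)) for r in robot.landmark_of(c,q)][:2])
E
python3 car.py
```

```text
[ 0.65519053 -0.173838    0.0681556 ] [ 0.1174001  -0.5550012   5.84377482]
top 1098 ((655.7891235351562, 23.14928436279297), (242.68475341796875, 109.73643493652344), 87.78568267822266) [-93.8742448   61.21586201]
top release_top [([0.6582, -0.0482, 0.1229], 0.45)]
top carriage_end [([0.6049, -0.0548, 0.0784], 0.49)]
top tray_front []
side 1135 ((656.08837890625, -8.935867309570312), (315.4718017578125, 116.4073486328125), 88.03423309326172) [-156.88921135  141.76626028]
side release_top [([0.6564, -0.0494, 0.1223], 0.39)]
side carriage_end [([0.6614, -0.158, 0.076], 0.68)]
side tray_front [([0.6031, -0.0489, 0.0794], 0.57)]
```

>>> step_arm(motion="0 4 0 0 0; 0 7 0 0 0; -1 10 0 0 0; -1 13 0 0 0; -1 15 0 0 0; -1 16 0 0 0; -1 16 0 0 0")

```text
time: 34.8
eef_pos: [0.6542, -0.1578, 0.0674]
tool_rot: [180.0, -0.0, -175.3]
wrist_force: [0.3, -0.8, 1.3]
gripper_width: 0.0001
finger_force: 0.7
```

>>> step_arm(motion="0 1 0 0 0; 0 1 0 0 0; 0 1 0 0 0")

```text
time: 35.1
eef_pos: [0.6541, -0.1577, 0.0676]
tool_rot: [180.0, -0.0, -175.4]
wrist_force: [-0.8, -0.8, 0.8]
gripper_width: 0.0002
finger_force: 0.4
```

```bash
python3 car.py
```

```text
[ 0.65412751 -0.15767586  0.06758645] [-0.83111767 -0.83948098  0.82127283]
top 1101 ((654.7332763671875, 30.83551788330078), (225.9947052001953, 111.76943969726562), 87.86800384521484) [-77.44529697 106.49801493]
top release_top [([0.5587, 0.339, 0.0046], 0.66), ([0.6569, -0.0291, 0.1221], 0.42)]
top carriage_end []
top tray_front [([0.6013, -0.0373, 0.079], 0.41)]
side 1162 ((655.8092041015625, -4.9641265869140625), (309.74237060546875, 115.01107788085938), 87.87469482421875) [-139.27622759  143.79798595]
side release_top [([0.6549, -0.0342, 0.1212], 0.56)]
side carriage_end [([0.6591, -0.1414, 0.0715], 0.71)]
side tray_front [([0.5988, -0.0338, 0.0796], 0.67), ([0.5592, 0.3353, 0.004], 0.28)]
```

>>> step_arm(motion="1 -20 0 0 0; 2 -40 0 0 0; 2 -40 40 0 0; -15 -20 85 0 0; -30 0 130 0 0; -45 30 160 0 0; -60 60 180 0 0; -70 90 195 0 0")

```text
time: 36.3
eef_pos: [0.5837, -0.0672, 0.2649]
tool_rot: [180.0, 0.1, -175.4]
wrist_force: [0.3, -0.0, 0.7]
gripper_width: 0.0001
finger_force: 0.0
```

>>> step_arm(motion="0 30 0 0 0; 0 30 0 0 0; 0 30 0 0 0")

```text
time: 36.6
eef_pos: [0.5842, -0.0368, 0.2628]
tool_rot: [180.0, -0.0, -175.3]
wrist_force: [-1.0, -0.7, -0.5]
gripper_width: -0.0003
finger_force: 0.0
```

```bash
python3 look.py w9.png; python3 - <<'E'
import numpy as np,cv2
P=np.load('P.npy');Q=P[(abs(P[:,2]-.106)<.003)&(P[:,0]>.6)&(P[:,0]<.712)&(P[:,1]<.1)&(P[:,1]>-.3)]*1000
r=Q[:,:2]@np.array([[.9976,-.069],[.069,.9976]])
print(np.percentile(r,[.3,99.7],axis=0))
E
```

```text
[ 0.58417121 -0.03677384  0.26276198] [ 1.79987829e+02 -2.60208489e-03 -1.75264000e+02]
tray_front [([0.603, -0.0347, 0.0786], 0.96)]
tray_floor []
carriage_end [([0.6591, -0.1416, 0.0764], 0.71)]
release_top [([0.6555, -0.0329, 0.1224], 0.57)]
stub [([0.5568, 0.3389, 0.006], 0.47)]
rig [([0.6079, -0.0343, -0.0004], 0.9)]
roof (((654.1946411132812, -44.53748321533203), (95.97047424316406, 194.57472229003906), 3.924739122390747), 11670)
stub 0.57 609.3952380952381 175.36666666666667 210 [0.01569958 0.01804561 0.0199392 ] ((556.6387939453125, 339.3033447265625), (32.257789611816406, 15.891546249389648), 6.2630085945129395)
[[ 601.95093713 -185.96954993]
 [ 696.38602886   32.43413476]]
```

View pics/w9.png

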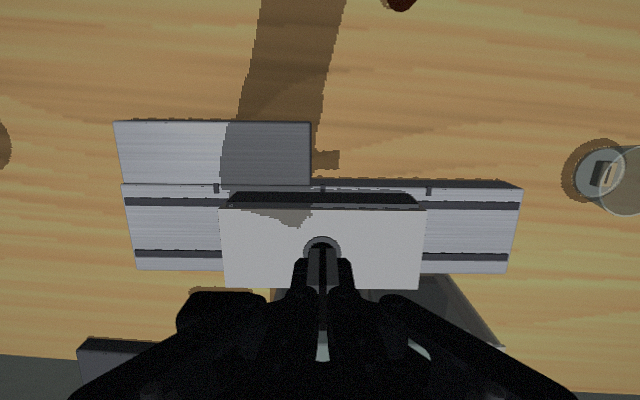

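```bash
python3 -c "
from plant import robot
print(robot.close_job())"
```

```text
the job is handed in; nothing more can be done
None
```

The job is handed in: the worn brick is in the cup, all three fresh bricks are in the latched tray, and the feeder sits in the first-tank detent (measured 129.8 mm along the rail, target 130 mm).

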